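# Close a boat-tracker housing on its dowels and hold it shut

### The job

In the assembly jig lies the open lower half of a yellow boat-tracker housing: first turn the red turnbutton fully home, over the lug of that half, to lock it in the jig. Then take the loose upper half by its black rail, fit it the right way round onto the two dowels, and press it down against the sprung seal until the two halves meet; finish while still holding it pressed shut, since the seal pushes it open again if you let go. Leave the other gear on the bench where it is.

Things in the scene. Friction and masses are not known exactly. Their poses are not given: they have to be found in the camera images.
- jig_nest (a point): Centre of the nest floor of the fixed jig: a plywood plate 200 (x) x 170 x 12 mm on the bench, with dark steel corner fences 14 mm high round the nest. The point is on the plate's upper face, 12 mm above the bench, 50 mm from the plate's centre along jig -x. z up.
- lower_rim (a point): Lower half, a loose yellow open shell in the nest with 1.5 mm play all round: 76 (x) x 118 (y) x 30 mm high. Point: centre of its rim plane, 30 mm above its underside; axes as the jig's. Two steel dowels, 8 mm thick, stand 16 mm above the rim (top 5 mm tapered) at x = +22, y = +47 and -47 mm. A lug 14 mm high, 36 wide (y) sticks out 26 mm at the foot of the +x side, towards the turnbutton.
- seal (a joint): Black rubber seal frame (52 x 74 mm) inside the lower half, on springs: 0 = stands 6 mm proud of the rim; grows (m) as it is pressed down; 0.006 = level with the rim. It pushes back with 7 N when first moved and 13 N at level, more than the upper half's weight.
- turnbutton (a joint): Angle (rad) of the red turnbutton about its upright pivot. 0 = home, at its stop, the bar pointing along jig -x over the lug (2 mm clear of it). Grows counter-clockwise seen from above, to a stop at 1.4; starts at 0.9 to 1.35. Turn clockwise to close. Friction about 0.05 N m; it stays where it is left.
- turnbutton_grip (a point): On the turnbutton's pivot, 58 mm above the bench, 105 mm from jig_nest along jig +x. The grip is an upright red fin 40 long (own x) x 12 thick (own y) mm, 38 to 70 mm above the bench, centred on the pivot. Under it the bar, 16 mm wide, 28 to 38 mm above the bench, reaches 56 mm along own -x, 12 mm along +x. The frame turns with the turnbutton.
- upper_mid (a point): Upper half, loose, right side up: yellow plate 76 (x) x 118 (y) x 20 mm, on it a centred black rail 20 (x) x 64 (y) x 34 mm high to hold it by. Point: its centre, 27 mm above the underside, 27 below the rail's top. Two through holes, 11 mm wide, at x = +22, y = +47 and -47 mm take the dowels: it fits one way only, x axes alike. Shut, this point is 27 mm above lower_rim. About 0.32 kg, varies.
- upper_half: The same upper half; origin at the centre of its underside.
- screwdriver: Orange-handled screwdriver, 170 mm, lying near the upper half; leave alone. Origin under its middle.
- descender: Blue figure-eight descender, about 78 mm long and 10 mm high, near the upper half; leave alone. Origin on the bench at its middle.
- karabiner: Aluminium karabiner, 110 mm, lying on the bench; leave alone. Origin at its middle, underneath.
- helmet: Yellow climbing helmet, 216 mm across and 158 mm high; leave alone. Origin at the centre of its underside.
- mug: Blue mug, 80 mm across, 95 mm high; leave alone. Origin at the centre of its underside.
- screw_jar: Small jar with green cap, 60 mm across, 70 mm high; leave alone. Origin at the centre of its underside.
There are look-alikes about, which are no part of the job. Leave any turquoise look-alike of the upper_half alone. What is shaped like the part that bears lower_rim but turquoise is not meant.

How it is judged:
By the outcome, as a careful person would: the job done as asked, in the order asked, and still so for the second after the job is handed in, while the arm keeps its last pose, push and grip.
It also fails if it takes over 56 s, if anything falls off the work surface, if the arm or the gripper's body presses on something with over 40 N, if the wrist force passes 120 N, or if a joint passes its speed limit or range.

### The arm

A 7-joint arm with a two-finger parallel gripper is mounted at the origin on the work surface. World frame = base frame: x ahead of the robot, y to its left, z up, the work surface at z = 0. Lengths are in m, angles in rad, forces in N, time in s.
With the tool pointing down it reaches from about 0.4 to 0.925 m from the base axis. Payload 5.6 kg.
Tool frame: the origin (TCP) lies between the finger pads; the fingertips stand 22 mm ahead of it and the grasp point (between the pads) lies 3 mm ahead of it; z points along the fingers, y is the direction in which the jaws open and shut (so a half turn about z gives the same grasp; the last joint's range is limited). The gripper opens to 85 mm and grips with 20 to 120 N. Pads are 22 mm wide; open, the fingers measure 114 mm over their backs; the gripper's body (76 mm by 85 mm) begins 54 mm behind the grasp point. The pads swing forward as they close: fully open they stand 13 mm farther back than shut.
Start: joints at [1.066, 0.468, -0.012, 1.603, 0.006, 1.071, -0.056], TCP at [0.29, -0.582, 0.253] pointing down, gripper open.
Joint ranges: [-2.53, 2.53], [-0.31, 2.02], [-1.57, 1.55], [0.28, 2.44], [-1.29, 4.43], [0.15, 1.84], [-2.92, 2.92]. Speed limits (rad/s): [2.57, 2.57, 3.14, 3.14, 3.14, 3.14, 3.14].

### API

Orientations are given as a rotation vector (axis times angle).
In Python, from station import robot gives the robot as it stands.
- The arm moves only by the tool apply_moves, never from a script. Its argument "increments" is a list that holds one entry, the list of rows, each a list of 6 numbers: the shift along the tool's x, y, z in cm, then the turn, a rotation vector about the tool's x, y, z in rad. In form: [[[dx, dy, dz, ax, ay, az], ...]]. A call has 1 to 5 rows; each row is the pose to reach, as a shift and turn from the pose measured when the call began, along the tool's axes at that moment; what a row does not reach only later rows make up. A row lasts 1/12 s, in which the tool goes at most 41.7 mm and 7.16 degrees, less where a joint would pass 70% of its speed; a pose out of reach is approached as far as the arm can. A call with a gripper value outside its range is refused whole. "claw" is the opening, from 0 (shut) to 1 (fully open), set as the call begins (left out, the last holds). The fingers move at their own pace and stop on an object; the grip force is fixed at half the most. Time passes only in rows, so rows that repeat a pose let the fingers close. It gives the time, the measured TCP pose, the force and the opening at its end, in the units of the state.
- robot.get_state(): the state, without advancing time (a new reading comes with each control period).
- robot.grab_frame(name): name is "side" or "top"; returns the picture (480x640x3 uint8, red, green, blue); there is no depth.
- robot.get_calibration(name): a dict with "fx", "fy", "cx", "cy" (pixels), "k1" (the pictures are not rectified: a ray, as slopes to the right and down, at radius r is drawn at 1 + k1 r^2 times it, then the intrinsics apply), "cam_to_world" (4x4, takes a point from camera to world coordinates). Camera axes: x right, y up, looking along -z (the intrinsics and any distortion apply to the point x, -y, -z); pixel columns grow to the right and rows downward; lengths in m; the calibration is good to about 2 mm. A picture is of the moment at which its call begins. get_calibration takes no time and is no camera call.
- robot.sign_off(): hands the job in, once; it reports no verdict.
The state is a dict: "t": time; "joint_pos": joint angles; "joint_velocities": joint speeds; "tau": joint torques, N m; "ee_pos": TCP position; "ee_rot": TCP orientation; "ft_force": force on the tool from outside, world axes, zero at the start; "torque": the same for the moment, N m; "grip_width": opening from 0.0 (shut) to 1.0 (fully open).
Only numpy, scipy, OpenCV 4.12 (cv2) and the standard library are available. Lean on these libraries where they do the work, as an engineer would, in place of code of your own. Each camera call takes 0.05 s, during which the arm holds its last target. There are 200 camera calls.

## Working session

There is one attempt and no reset: what is moved stays moved. The work goes in short steps, Python scripts to look and compute and a tool call to move; the robot and the scene stay as the last step left them, time stands still between calls to the robot, and variables do not carry over. Pictures are saved under pics/ and viewed, about 8 in all and at most 12, crops included, and the job is handed in when it is done.

Besides the shell and the picture viewer there is one more tool, called after "Request:" as name(argument=value, ...), one argument or row to a line, values as JSON. apply_moves: Moves the arm, as the interface text tells. Its arguments: {"type":"object","properties":{"increments":{"type":"array"},"claw":{"type":"number"}},"required":["increments"]}

```bash
mkdir -p pics; ls; python3 - <<'E'
from station import robot
import cv2,json,numpy as np
np.set_printoptions(precision=4,suppress=True)
for n in("side","top"):
    im=robot.grab_frame(n);cv2.imwrite(f"pics/{n}0.png",im[...,::-1]);print(n,robot.get_calibration(n))
s=robot.get_state();print(s)
E
```

```text
pics
side {'fx': 489.940584430125, 'fy': 489.940584430125, 'cx': 318.3660725550006, 'cy': 240.42835163443192, 'k1': 0.03450109552865338, 'cam_to_world': array([[-0.7646,  0.3921, -0.5115, -0.0117],
       [-0.6441, -0.4364,  0.6282,  0.6335],
       [ 0.0231,  0.8098,  0.5862,  0.7683],
       [ 0.    ,  0.    ,  0.    ,  1.    ]])}
top {'fx': 463.7755757106999, 'fy': 463.7755757106999, 'cx': 325.5947029147811, 'cy': 234.16541746289644, 'k1': -0.11758759919489689, 'cam_to_world': array([[ 0.0269,  0.9889, -0.1458,  0.4248],
       [-0.9995,  0.0244, -0.0189, -0.1391],
       [-0.0151,  0.1463,  0.9891,  1.1619],
       [ 0.    ,  0.    ,  0.    ,  1.    ]])}
{'t': 0.1, 'joint_pos': array([ 1.066 ,  0.4683, -0.0116,  1.6035,  0.006 ,  1.0714, -0.0563]), 'joint_velocities': array([-0.0001, -0.0014, -0.    , -0.0031, -0.0022, -0.0014,  0.0001]), 'tau': array([  0.002 , -53.3517,   0.0219, -25.1968,   0.0116,   0.0044,
         0.    ]), 'ee_pos': array([ 0.2894, -0.5815,  0.2524]), 'ee_rot': array([-3.0567, -0.7186,  0.0007]), 'ft_force': array([-0.3785, -0.8798,  0.0555]), 'torque': array([-0.0174,  0.0135, -0.0508]), 'grip_width': 1.0014844220101424}
```

View pics/top0.png

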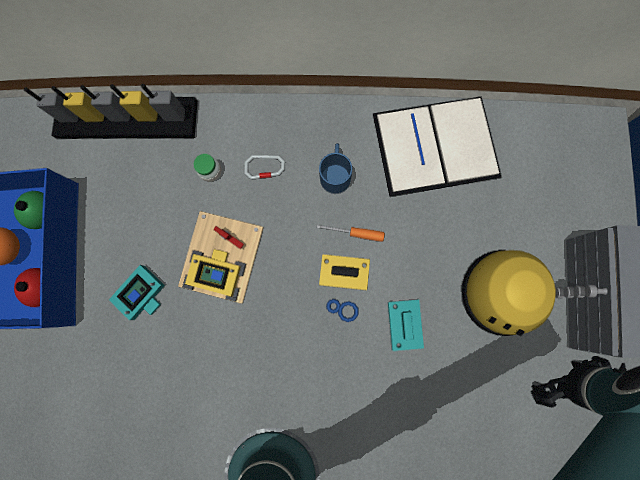

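View pics/side0.png

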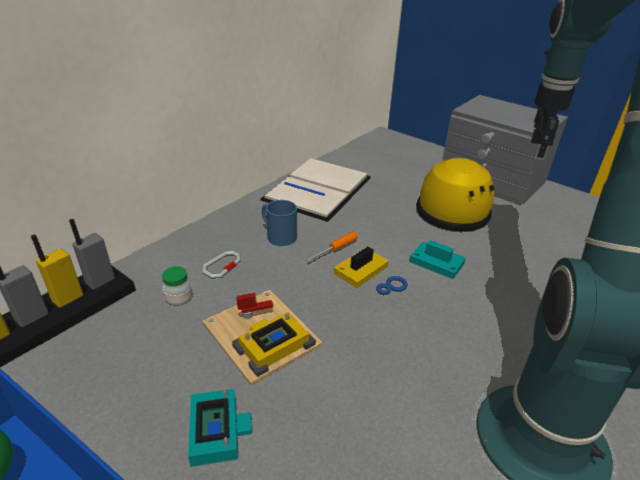

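Top view: jig at about (221,257), red turnbutton (229,237), loose yellow upper half (345,272), screwdriver above it and the descender below. Next I'll zoom in on the jig and the upper half.

```bash
cat > h.py <<'E'
import numpy as np,cv2
from station import robot
from scipy.spatial.transform import Rotation as R
np.set_printoptions(precision=4,suppress=True)
def ray(n,px):
    c=robot.get_calibration(n);K=np.array([[c['fx'],0,c['cx']],[0,c['fy'],c['cy']],[0,0,1]])
    d=(np.array(px,float)-[c['cx'],c['cy']])/c['fx'];u=d.copy()
    for _ in range(20):u=d/(1+c['k1']*(u@u))
    T=c['cam_to_world'];return T[:3,3],T[:3,:3]@np.array([u[0],-u[1],-1])
def plane(n,px,z):
    o,d=ray(n,px);return o+d*(z-o[2])/d[2]
def proj(n,P):
    c=robot.get_calibration(n);T=c['cam_to_world'];q=T[:3,:3].T@(np.array(P)-T[:3,3])
    u=np.array([q[0],-q[1]])/-q[2];u=u*(1+c['k1']*(u@u));return u*c['fx']+[c['cx'],c['cy']]
def hsv(f):return cv2.cvtColor(f,cv2.COLOR_BGR2HSV)
E
python3 - <<'E'
import cv2,numpy as np
t=cv2.imread('pics/top0.png');s=cv2.imread('pics/side0.png')
a=cv2.resize(t[205:310,170:270],None,fx=4,fy=4,interpolation=cv2.INTER_CUBIC)
b=cv2.resize(t[215:320,310:400],None,fx=4,fy=4,interpolation=cv2.INTER_CUBIC)
cv2.imwrite('pics/zt.png',np.hstack([a,b]))
a=cv2.resize(s[280:385,195:325],None,fx=3,fy=3,interpolation=cv2.INTER_CUBIC)
b=cv2.resize(s[215:320,300:430],None,fx=3,fy=3,interpolation=cv2.INTER_CUBIC)
cv2.imwrite('pics/zs.png',np.hstack([a,b]))
E
```

```text
(no output)
```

View pics/zt.png

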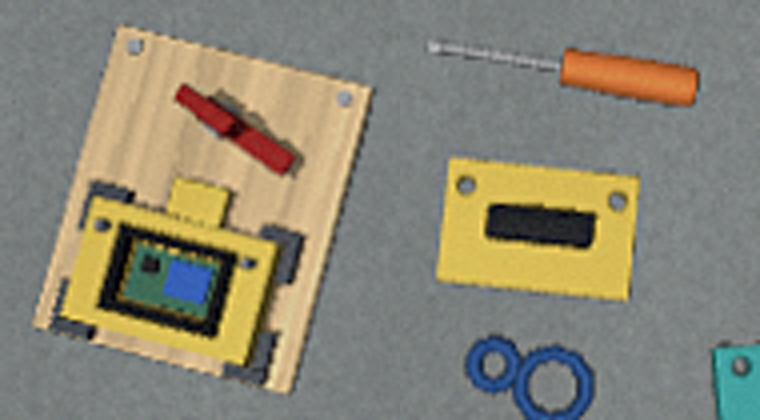

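View pics/zs.png

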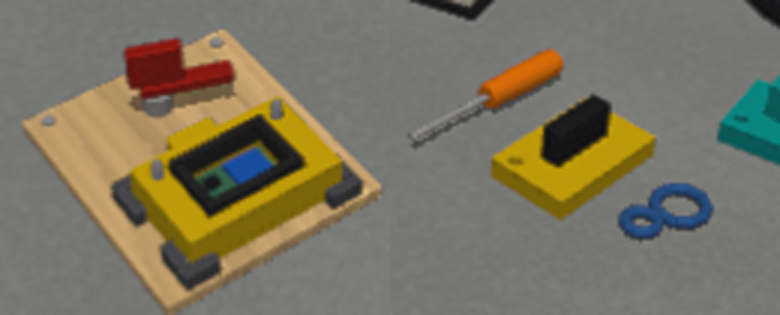

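The zooms show the holes at the upper half's far edge (zoom 466,185 and 618,200). The dowels are on the turnbutton side, so the fit needs only a small turn. The turnbutton bar points down-right, about 1 rad open.

```bash
cat > m.py <<'E'
from h import *
def rect(f,lo,hi,roi,k=3):
    h=hsv(f);m=cv2.inRange(h,lo,hi);z=np.zeros_like(m);x0,y0,x1,y1=roi;z[y0:y1,x0:x1]=m[y0:y1,x0:x1]
    c=max(cv2.findContours(z,cv2.RETR_EXTERNAL,cv2.CHAIN_APPROX_NONE)[0],key=cv2.contourArea)
    return c
Y=((18,90,90),(35,255,255))
def poly(n,c,z):
    p=np.array([plane(n,q[0],z)[:2] for q in c],np.float32);r=cv2.minAreaRect(p*1000);return r
E
python3 - <<'E'
from m import *
t=cv2.imread('pics/top0.png');s=cv2.imread('pics/side0.png')
def zt(x,y,r=False):return ((x-(400 if r else 0)+.5)/4-.5+(310 if r else 170),(y+.5)/4-.5+(215 if r else 205))
def zs(x,y,r=False):return ((x-(390 if r else 0)+1)/3-.5+(300 if r else 195),(y+1)/3-.5+(215 if r else 280))
C=np.array([plane('top',zt(*p),.012) for p in [(118,27),(372,88),(290,392),(37,327)]])
print('plate',C,C.mean(0),np.linalg.norm(np.diff(C,axis=0),axis=1))
ex=(C[0]+C[1]-C[2]-C[3]);ex/=np.linalg.norm(ex);print('yaw top',np.arctan2(ex[1],ex[0]),'nest',C.mean(0)-.05*ex)
C=np.array([plane('side',zs(*p),.012) for p in [(222,29),(382,189),(24,123),(172,312)]])
print('plate side',C, C.mean(0))
for nm,z,pt in(('dowels',.058,[zt(103,224),zt(250,263)]),('holes',.02,[zt(466,185,1),zt(618,200,1)]),('uplate',.02,[zt(449,158,1),zt(639,178,1),zt(630,300,1),zt(437,279,1)])):
    P=np.array([plane('top',p,z) for p in pt]);d=P[0]-P[1];print(nm,P,P.mean(0),np.linalg.norm(d),'yaw',np.arctan2(-d[0],d[1]))
P=np.array([plane('side',zs(*p),.058) for p in [(157,162),(278,102)]]);print('dow side',P,P.mean(0))
# rails
for n,f,roi in(('top',t,(328,260,364,282)),('side',s,(345,245,375,275))):
    c=rect(f,(0,0,0),(180,255,60),roi);print(n,'rail',cv2.minAreaRect(c)); print(poly(n,c,.054))
c=rect(t,*Y,(315,245,375,295));print('upper plate@20',poly('top',c,.02))
for n,f,roi in(('top',t,(205,215,255,260)),('side',s,(230,285,280,330))):
    c=rect(f,(0,120,60),(8,255,255),roi);print(n,'red',c[:,0].min(0),c[:,0].max(0),cv2.minAreaRect(c),poly(n,c,.038))
P=plane('top',zt(291,165),.038);print('bar tip-ish',P)
print('fin top ends',plane('top',zt(180,92),.07),plane('top',zt(236,128),.07))
print('fin side tops',[plane('side',zs(*p),.07) for p in [(126,50),(180,40)]])
E
```

```text
plate [[0.6453 0.2082 0.012 ]
 [0.6096 0.0423 0.012 ]
 [0.418  0.0849 0.012 ]
 [0.4527 0.2477 0.012 ]] [0.5314 0.1458 0.012 ] [0.1696 0.1963 0.1665]
yaw top -0.21067091199735652 nest [0.4825 0.1562 0.012 ]
plate side [[0.6089 0.0467 0.012 ]
 [0.4127 0.0904 0.012 ]
 [0.6432 0.2101 0.012 ]
 [0.4464 0.254  0.012 ]] [0.5278 0.1503 0.012 ]
dowels [[0.5151 0.1954 0.058 ]
 [0.4942 0.1039 0.058 ]] [0.5046 0.1497 0.058 ] 0.09383573745913285 yaw -0.22395542396529394
holes [[ 0.5265 -0.1203  0.02  ]
 [ 0.5196 -0.2143  0.02  ]] [ 0.5231 -0.1673  0.02  ] 0.09417179309261127 yaw -0.07363641462157039
uplate [[ 0.543  -0.1094  0.02  ]
 [ 0.5335 -0.227   0.02  ]
 [ 0.4584 -0.2226  0.02  ]
 [ 0.4682 -0.1041  0.02  ]] [ 0.5008 -0.1658  0.02  ] 0.1180117992798105 yaw -0.08042134984461342
dow side [[0.5115 0.202  0.058 ]
 [0.4902 0.1101 0.058 ]] [0.5008 0.156  0.058 ]
top rail ((344.7146301269531, 270.99664306640625), (26.0725040435791, 8.295795440673828), 5.440331935882568)
((500.4066162109375, -165.9361114501953), (62.2912712097168, 19.82488250732422), 85.98285675048828)
side rail ((361.4230651855469, 
[... 232 characters left out ...]
), (118.61712646484375, 76.92562866210938), 85.6883544921875)
top red [214 226] [243 247] ((228.03842163085938, 236.69229125976562), (33.559364318847656, 6.1017022132873535), 33.6900634765625) ((578.4031982421875, 123.30075073242188), (85.26113891601562, 14.976540565490723), 58.36490249633789)
side red [237 293] [272 312] ((254.07691955566406, 301.3846435546875), (18.04268455505371, 34.516441345214844), 78.69007110595703) ((585.1033325195312, 115.3739242553711), (72.43253326416016, 56.54077911376953), 58.52302932739258)
bar tip-ish [0.5564 0.0861 0.038 ]
fin top ends [0.5951 0.1497 0.07  ] [0.5741 0.1142 0.07  ]
fin side tops [array([0.5957, 0.1513, 0.07  ]), array([0.5751, 0.1194, 0.07  ])]
```

Request:
apply_moves(
  increments=[
    [[3,-2.6,0,0,0,-0.11],[6,-5.2,0,0,0,-0.22],[9,-7.9,0,0,0,-0.33],[12,-10.5,0,0,0,-0.44],[15,-13.1,0,0,0,-0.57]],
  ],
)

```text
t: 0.52
ee_pos: [0.3654, -0.3954, 0.2523]
ee_rot: [-2.731, -1.549, 0.0]
ft_force: [1.5, 0.1, 1.0]
grip_width: 1.003
```

```bash
cat > go.py <<'E'
import sys
from h import *
# target x y z a : prints shift (cm) and turn in tool axes
x,y,z,a=map(float,sys.argv[1:5]);s=robot.get_state();R0=R.from_rotvec(s['ee_rot'])
Rt=R.from_euler('z',a)*R.from_euler('x',np.pi)
print('t',round(s['t'],2),'pos',s['ee_pos'],'a',R0.as_matrix()[:2,0]@[1,0],np.arctan2(*R0.as_matrix()[[1,0],0]),'F',s['ft_force'],'T',s['torque'],'g',s['grip_width'],'q',s['joint_pos'])
print('d',R0.inv().apply(np.array([x,y,z])-s['ee_pos'])*100,'turn',(R0.inv()*Rt).as_rotvec())
E
python3 go.py .584 .135 .17 1.03
```

```text
t 0.52 pos [ 0.3654 -0.3954  0.2523] a 0.5130703839296543 1.032038071328266 F [1.535  0.0943 1.0112] T [-0.0141 -0.0317 -0.0145] g 1.0028975629870933 q [ 0.9287  0.2949 -0.1986  1.8663  0.0682  0.9891  0.162 ]
d [56.738  -8.4382  8.2921] turn [-0.002  -0.0008  0.002 ]
```

Request:
apply_moves(
  increments=[
    [[4,-0.6,0,0,0,0],[8,-1.2,0,0,0,0],[12,-1.8,0,0,0,0],[16,-2.4,0,0,0,0],[20,-3,0,0,0,0]],
  ],
)

```text
t: 0.93
ee_pos: [0.4424, -0.2064, 0.2524]
ee_rot: [-2.731, -1.549, 0.001]
ft_force: [1.1, -0.1, -0.1]
grip_width: 0.999
```

Request:
apply_moves(
  increments=[
    [[4,-0.6,0,0,0,0],[8,-1.2,0,0,0,0],[12,-1.8,0,0,0,0],[16,-2.4,0,0,0,0],[20,-3,0,0,0,0]],
  ],
)

```text
t: 1.35
ee_pos: [0.5194, -0.0176, 0.2525]
ee_rot: [-2.731, -1.548, 0.001]
ft_force: [0.0, 0.3, -0.2]
grip_width: 0.999
```

```bash
python3 go.py .584 .135 .13 1.03
```

```text
t 1.35 pos [ 0.5194 -0.0176  0.2525] a 0.5134404897577048 1.0316069970482518 F [ 0.0485  0.307  -0.2142] T [-0.0414 -0.0503 -0.0256] g 0.9985254799769309 q [ 0.3384  0.2896 -0.435   1.8963  0.1428  0.9878 -0.699 ]
d [16.4048 -2.2641 12.2604] turn [-0.0023 -0.0002  0.0016]
```

Request:
apply_moves(
  increments=[
    [[4,-0.6,0,0,0,0],[8,-1.1,1,0,0,0],[12,-1.7,4,0,0,0],[16,-2.3,7,0,0,0],[16.4,-2.3,10,0,0,0]],
  ],
)

```text
t: 1.77
ee_pos: [0.5855, 0.1396, 0.1564]
ee_rot: [-2.727, -1.554, -0.01]
ft_force: [0.3, 0.5, 1.1]
grip_width: 1.002
```

Request:
apply_moves(
  increments=[
    [[0.5,0,1.5,0,0,0],[0.5,0,2.2,0,0,0]],
  ],
)

```text
t: 1.93
ee_pos: [0.5863, 0.1467, 0.1308]
ee_rot: [-2.721, -1.558, -0.003]
ft_force: [-0.6, -0.3, 0.9]
grip_width: 1.001
```

```bash
python3 go.py .584 .135 .066 1.03; python3 - <<'E'
from h import *
t=robot.grab_frame('top')[...,::-1];s=robot.grab_frame('side')[...,::-1]
a=cv2.resize(t[195:310,170:270],None,fx=4,fy=4,interpolation=cv2.INTER_CUBIC)
b=cv2.resize(s[250:365,190:290],None,fx=4,fy=4,interpolation=cv2.INTER_CUBIC)
cv2.imwrite('pics/g1.png',np.hstack([a,b]))
E
```

```text
t 1.93 pos [0.5863 0.1467 0.1308] a 0.5064123849138381 1.0397712987195191 F [-0.6401 -0.2503  0.9123] T [-0.0109  0.0155 -0.0257] g 1.0008496325189025 q [ 0.0154  0.5838 -0.4173  1.788   0.2986  0.8321 -1.0741]
d [-1.1535  0.4224  6.4776] turn [-0.0042 -0.0045  0.0098]
```

View pics/g1.png

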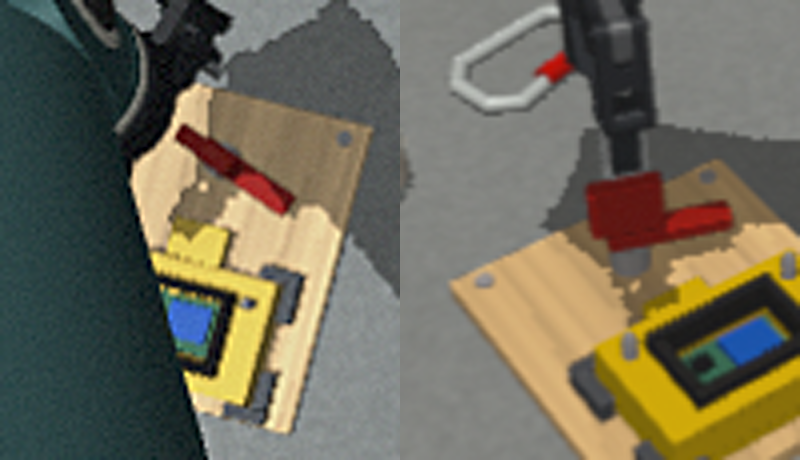

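The gripper hangs over the fin, with the jaws across it. Only the near finger shows in the side view, just behind the fin. I'll correct and go down.

Request:
apply_moves(
  increments=[
    [[-1.1,0.4,0,0,0,0.01],[-1.1,0.4,1.5,0,0,0.01],[-1.1,0.4,3.5,0,0,0.01],[-1.1,0.4,5.5,0,0,0.01],[-1.1,0.4,6.4,0,0,0.01]],
  ],
)

```text
t: 2.45
ee_pos: [0.5848, 0.1293, 0.0686]
ee_rot: [-2.738, -1.536, -0.003]
ft_force: [-1.0, 0.0, -0.4]
grip_width: 1.002
```

```bash
python3 go.py .584 .135 .066 1.03
```

```text
t 2.45 pos [0.5848 0.1293 0.0686] a 0.5211759669784233 1.0225661926475942 F [-1.0095  0.0419 -0.3766] T [0.0054 0.0124 0.0433] g 1.0019464453046578 q [ 0.0085  0.6619 -0.3732  1.8269  0.3447  0.7158 -1.1036]
d [ 0.4441 -0.3645  0.2601] turn [-0.001  -0.0025 -0.0074]
```

Request:
apply_moves(
  increments=[
    [[0.4,-0.3,0.2,0,0,0],[0.4,-0.3,0.2,0,0,0]],
  ],
)

```text
t: 2.62
ee_pos: [0.5845, 0.1335, 0.0674]
ee_rot: [-2.74, -1.534, -0.003]
ft_force: [-0.5, 0.9, 0.2]
grip_width: 1.0
```

Request:
apply_moves(
  increments=[
    [[0,0,0,0,0,0],[0,0,0,0,0,0],[0,0,0,0,0,0],[0,0,0,0,0,0],[0,0,0,0,0,0]],
  ],
  claw=0,
)

```text
t: 3.03
ee_pos: [0.5848, 0.1336, 0.0678]
ee_rot: [-2.74, -1.535, -0.004]
ft_force: [-0.4, 0.1, -0.2]
grip_width: 0.301
```

Request:
apply_moves(
  increments=[
    [[0,0,0,0,0,0],[0,0,0,0,0,0],[0,0,0,0,0,0],[0,0,0,0,0,0],[0,0,0,0,0,0]],
  ],
)

```text
t: 3.45
ee_pos: [0.5848, 0.1336, 0.0682]
ee_rot: [-2.74, -1.535, -0.004]
ft_force: [-1.0, -0.4, 5.5]
grip_width: 0.124
```

```bash
python3 go.py .584 .135 .066 1.03
```

```text
t 3.45 pos [0.5848 0.1336 0.0682] a 0.5223393305193094 1.0212015097036653 F [-1.0101 -0.3619  5.5054] T [-0.0888  0.3844  0.0012] g 0.12392721178867164 q [ 0.0001  0.663  -0.3718  1.8256  0.3456  0.7144 -1.1126]
d [ 0.0718 -0.1421  0.2152] turn [ 0.0004 -0.003  -0.0088]
```

Request:
apply_moves(
  increments=[
    [[0,0,-0.1,0,0,0.06],[0,0,-0.1,0,0,0.12],[0,0,-0.1,0,0,0.2],[0,0,-0.1,0,0,0.3],[0,0,-0.1,0,0,0.4]],
  ],
)

```text
t: 3.87
ee_pos: [0.584, 0.1344, 0.0682]
ee_rot: [-2.99, -0.953, -0.002]
ft_force: [-1.0, 1.8, -3.1]
grip_width: 0.128
```

```bash
python3 go.py .584 .135 .068 -.216
```

```text
t 3.87 pos [0.584  0.1344 0.0682] a 0.815554401240395 0.6171060997146476 F [-0.9925  1.7789 -3.1078] T [0.3621 0.1174 0.1158] g 0.12769169054775362 q [-0.0734  0.6457 -0.274   1.8313  0.2515  0.697  -1.4422]
d [ 0.035  -0.052   0.0233] turn [-0.0033 -0.0011  0.8331]
```

Request:
apply_moves(
  increments=[
    [[0,0,0,0,0,0.08],[0,0,0,0,0,0.16],[0,0,0,0,0,0.24],[0,0,0,0,0,0.33],[0,0,0,0,0,0.42]],
  ],
)

```text
t: 4.28
ee_pos: [0.5835, 0.1355, 0.0682]
ee_rot: [-3.122, -0.303, -0.0]
ft_force: [-1.7, 1.4, 1.8]
grip_width: 0.127
```

Request:
apply_moves(
  increments=[
    [[0,0,0,0,0,0.08],[0,0,0,0,0,0.16],[0,0,0,0,0,0.22],[0,0,0,0,0,0.28],[0,0,0,0,0,0.34]],
  ],
)

```text
t: 4.7
ee_pos: [0.5834, 0.1365, 0.0682]
ee_rot: [-3.128, 0.232, 0.001]
ft_force: [-1.1, 1.5, 1.3]
grip_width: 0.124
```

```bash
python3 go.py .584 .135 .068 -.216
```

```text
t 4.7 pos [0.5834 0.1365 0.0682] a 0.9890632977392836 -0.14802999154237675 F [-1.095   1.4888  1.2629] T [0.2061 0.089  0.0967] g 0.1236262197436921 q [-0.2196  0.626  -0.0836  1.842   0.0703  0.6749 -2.0611]
d [0.0777 0.1373 0.0147] turn [-0.0052  0.0009  0.068 ]
```

Request:
apply_moves(
  increments=[
    [[0,0,0,0,0,0.03],[0,0,0,0,0,0.06],[0,0,0,0,0,0.08],[0,0,0,0,0,0.1],[0,0,0,0,0,0.1]],
  ],
)

```text
t: 5.12
ee_pos: [0.5835, 0.1368, 0.0682]
ee_rot: [-3.113, 0.385, 0.0]
ft_force: [-0.4, 0.3, 1.9]
grip_width: 0.125
```

```bash
python3 go.py .584 .135 .068 -.216
```

```text
t 5.12 pos [0.5835 0.1368 0.0682] a 0.9699000596972428 -0.2459751916254195 F [-0.4008  0.3042  1.9061] T [-0.1778  0.091   0.8412] g 0.12510426392482604 q [-0.2395  0.6247 -0.0584  1.8432  0.0474  0.6732 -2.1406]
d [0.0914 0.1648 0.0172] turn [-0.005   0.0007 -0.03  ]
```

The torque rose to 0.84 Nm, so the turnbutton is at its stop. I'll release it and lift.

Request:
apply_moves(
  increments=[
    [[0,0,0,0,0,0],[0,0,0,0,0,0],[0,0,0,0,0,0],[0,0,0,0,0,0],[0,0,0,0,0,0]],
  ],
  claw=1,
)

```text
t: 5.53
ee_pos: [0.5835, 0.1366, 0.0681]
ee_rot: [-3.113, 0.386, 0.001]
ft_force: [0.9, -0.4, -0.2]
grip_width: 0.83
```

Request:
apply_moves(
  increments=[
    [[0,0,-1,0,0,0],[0,0,-3,0,0,0],[0,0,-6,0,0,0],[0,0,-9,0,0,0],[0,0,-12,0,0,0]],
  ],
)

```text
t: 5.95
ee_pos: [0.5832, 0.1359, 0.19]
ee_rot: [-3.113, 0.386, 0.001]
ft_force: [0.4, 0.6, 0.2]
grip_width: 0.999
```

```bash
python3 go.py .5005 -.1655 .17 1.49
```

```text
t 5.95 pos [0.5832 0.1359 0.19  ] a 0.9696756300579711 -0.24689405641974796 F [0.4452 0.5874 0.1532] T [ 0.0269 -0.0199 -0.0087] g 0.999055591398124 q [-0.2307  0.4543 -0.0671  1.7854  0.0314  0.9014 -2.1281]
d [-0.6543 31.2564  1.8424] turn [-0.0046 -0.0036 -1.7369]
```

Request:
apply_moves(
  increments=[
    [[0,3,0,0,0,-0.115],[0,6,0,0,0,-0.23],[0,9,0,0,0,-0.345],[-0.2,12,0,0,0,-0.46],[-0.3,15,0,0,0,-0.575]],
  ],
)

```text
t: 6.37
ee_pos: [0.5431, -0.0101, 0.1902]
ee_rot: [-3.093, -0.521, -0.003]
ft_force: [0.5, -0.2, 0.2]
grip_width: 1.001
```

```bash
python3 go.py .5005 -.1655 .17 1.496;python3 - <<'E'
from h import *
s=robot.grab_frame('side')[...,::-1];t=robot.grab_frame('top')[...,::-1]
a=cv2.resize(t[195:310,170:270],None,fx=4,fy=4,interpolation=cv2.INTER_CUBIC)
b=cv2.resize(s[275:390,200:300],None,fx=4,fy=4,interpolation=cv2.INTER_CUBIC)
cv2.imwrite('pics/g2.png',np.hstack([a,b]))
E
```

```text
t 6.37 pos [ 0.5431 -0.0101  0.1902] a 0.9447705564970104 0.3338920718060691 F [ 0.5431 -0.19    0.2211] T [-0.0075  0.0053  0.0021] g 1.0010751159659326 q [ 0.093   0.3749 -0.1633  1.9143  0.0725  0.8567 -1.3435]
d [-9.1268 13.2955  1.9374] turn [-0.0022 -0.0049 -1.1621]
```

View pics/g2.png

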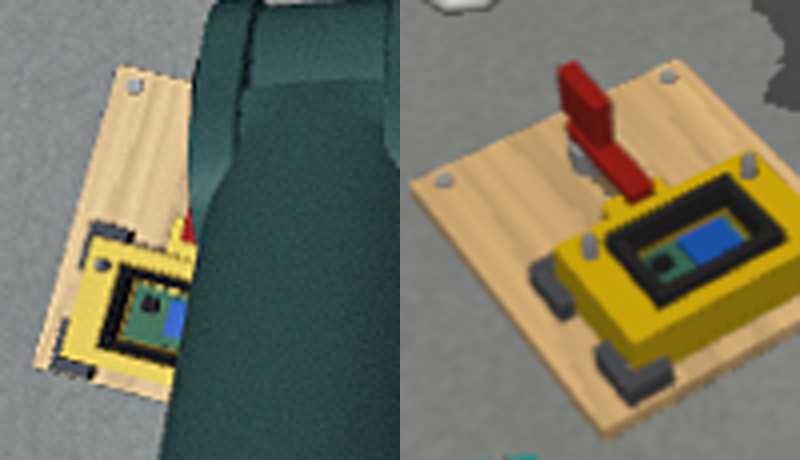

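The turnbutton bar now lies over the lug (side zoom 630,190). On to the upper half.

Request:
apply_moves(
  increments=[
    [[-1.8,2.7,0,0,0,-0.115],[-3.6,5.4,0,0,0,-0.23],[-5.4,8,0,0,0,-0.345],[-7.2,10.6,0,0,0,-0.46],[-9.1,13.3,0,0,0,-0.58]],
  ],
)

```text
t: 6.88
ee_pos: [0.4981, -0.1708, 0.1904]
ee_rot: [-2.822, -1.377, -0.003]
ft_force: [-0.4, -0.3, 0.4]
grip_width: 1.0
```

Request:
apply_moves(
  increments=[
    [[0,0,0,0,0,-0.115],[0,0,0,0,0,-0.23],[0,0,0,0,0,-0.345],[0,0,0,0,0,-0.46],[0,0,0,0,0,-0.58]],
  ],
)

```text
t: 7.3
ee_pos: [0.4984, -0.1706, 0.1912]
ee_rot: [-2.307, -2.133, -0.004]
ft_force: [0.8, 0.4, -0.5]
grip_width: 1.002
```

```bash
python3 go.py .5005 -.1655 .09 1.496
```

```text
t 7.3 pos [ 0.4984 -0.1706  0.1912] a 0.07830717533656747 1.4924087558985426 F [ 0.8171  0.4175 -0.4742] T [ 0.0008 -0.0305 -0.0179] g 1.0018007701189076 q [ 0.5513  0.3677 -0.3434  1.9421  0.158   0.8566  0.047 ]
d [ 0.5047  0.1505 10.1168] turn [ 0.0015 -0.0019 -0.0036]
```

```bash
python3 - <<'E'
from h import *
zs=lambda x,y:((x-390+1)/3-.5+300,(y+1)/3-.5+215)
P=np.array([plane('side',zs(*p),.02) for p in [(493,160),(655,140),(562,207)]]);print(P,(P[0]+P[1])/2)
print(plane('side',zs(515,160),.02))
P=np.array([plane('side',zs(*p),.054) for p in [(543,124),(609,108)]]);print(P,P.mean(0))
E
```

```text
[[ 0.539  -0.1065  0.02  ]
 [ 0.4556 -0.2159  0.02  ]
 [ 0.463  -0.0971  0.02  ]] [ 0.4973 -0.1612  0.02  ]
[ 0.5257 -0.1183  0.02  ]
[[ 0.5126 -0.1349  0.054 ]
 [ 0.4854 -0.1875  0.054 ]] [ 0.499  -0.1612  0.054 ]
```

Request:
apply_moves(
  increments=[
    [[0.5,0.1,2,0,0,0],[0.6,0.1,4,0,0,0],[0.6,0.1,6,0,0,0],[0.6,0.1,8,0,0,0],[0.6,0.1,10,0,0,0]],
  ],
  claw=0.6,
)

```text
t: 7.72
ee_pos: [0.5007, -0.1642, 0.0911]
ee_rot: [2.307, 2.131, 0.005]
ft_force: [0.3, -0.3, 0.1]
grip_width: 0.597
```

```bash
python3 go.py .5005 -.164 .049 1.496
```

```text
t 7.72 pos [ 0.5007 -0.1642  0.0911] a 0.07918493065339512 1.491528302587664 F [ 0.2991 -0.2919  0.0909] T [-0.0323  0.0031 -0.0288] g 0.5971691218576124 q [ 0.4949  0.5196 -0.2972  2.0015  0.2389  0.651  -0.0353]
d [ 0.0157 -0.0315  4.206 ] turn [ 0.0027 -0.0016 -0.0045]
```

Request:
apply_moves(
  increments=[
    [[0.2,0.1,1,0,0,0],[0.2,0.1,2,0,0,0],[0.2,0.1,3,0,0,0],[0.2,0.1,4.1,0,0,0],[0.2,0.1,4.1,0,0,0]],
  ],
)

```text
t: 8.13
ee_pos: [0.5011, -0.162, 0.0486]
ee_rot: [-2.307, -2.131, -0.003]
ft_force: [-0.5, -0.4, 0.2]
grip_width: 0.601
```

Request:
apply_moves(
  increments=[
    [[0,0,0,0,0,0],[0,0,0,0,0,0],[0,0,0,0,0,0],[0,0,0,0,0,0],[0,0,0,0,0,0]],
  ],
  claw=0,
)

```text
t: 8.55
ee_pos: [0.5016, -0.1622, 0.0492]
ee_rot: [-2.308, -2.131, -0.004]
ft_force: [0.0, 0.3, 2.7]
grip_width: 0.226
```

Request:
apply_moves(
  increments=[
    [[0,0,0,0,0,0],[0,0,0,0,0,0],[0,0,0,0,0,0]],
  ],
)

```text
t: 8.8
ee_pos: [0.5015, -0.1622, 0.0492]
ee_rot: [-2.308, -2.131, -0.003]
ft_force: [-0.2, -0.0, -0.7]
grip_width: 0.22
```

```bash
python3 go.py .499 -.162 .049 1.496
```

```text
t 8.8 pos [ 0.5015 -0.1622  0.0492] a 0.07954415024214606 1.4911679387334216 F [-0.2377 -0.0128 -0.7314] T [ 0.0013  0.1054 -0.008 ] g 0.22020121628850806 q [ 0.4655  0.591  -0.2671  2.0125  0.2722  0.5705 -0.0682]
d [ 0.0043 -0.2464  0.0234] turn [ 0.0014 -0.0017 -0.0048]
```

Request:
apply_moves(
  increments=[
    [[0,0,-1,0,0,0],[0,0,-3,0,0,0],[0,0,-6,0,0,0],[0,0,-9.5,0,0,0],[0,0,-13,0,0,0]],
  ],
)

```text
t: 9.22
ee_pos: [0.5004, -0.1621, 0.1805]
ee_rot: [-2.306, -2.13, -0.002]
ft_force: [0.5, 0.2, -2.7]
grip_width: 0.221
```

```bash
python3 go.py .4811 .1596 .18 1.351
```

```text
t 9.22 pos [ 0.5004 -0.1621  0.1805] a 0.07911263206170116 1.4916007162236382 F [ 0.4936  0.1891 -2.6692] T [-0.0163 -0.0686 -0.0078] g 0.22100416103889978 q [ 0.5368  0.3829 -0.3469  1.9507  0.1689  0.8367  0.0202]
d [31.9138 -4.4638  0.1286] turn [-0.0006 -0.0023  0.1406]
```

Request:
apply_moves(
  increments=[
    [[3,-0.4,0,0,0,0.02],[6.5,-0.9,0,0,0,0.05],[10,-1.4,0,0,0,0.08],[13.5,-1.9,0,0,0,0.11],[17,-2.4,0,0,0,0.14]],
  ],
)

```text
t: 9.63
ee_pos: [0.4892, 0.0106, 0.1816]
ee_rot: [-2.452, -1.961, -0.002]
ft_force: [0.2, 0.1, -2.7]
grip_width: 0.221
```

```bash
python3 go.py .4811 .1596 .18 1.351
```

```text
t 9.63 pos [0.4892 0.0106 0.1816] a 0.21952903758963258 1.3494641226985948 F [ 0.1894  0.1473 -2.7442] T [ 0.0025 -0.0411  0.0634] g 0.22106960650982285 q [ 0.2432  0.3289 -0.3894  2.032   0.1671  0.8104 -0.4642]
d [14.3553 -4.0578  0.1888] turn [-0.0004 -0.0021 -0.0015]
```

Request:
apply_moves(
  increments=[
    [[3,-0.8,0,0,0,0],[6.5,-1.8,0,0,0,0],[10,-2.8,0,0,0,0],[13,-3.6,0,0,0,0],[14.3,-4,0,0,0,0]],
  ],
)

```text
t: 10.05
ee_pos: [0.4804, 0.1641, 0.1827]
ee_rot: [-2.445, -1.968, -0.005]
ft_force: [0.1, 1.3, -2.4]
grip_width: 0.22
```

```bash
python3 go.py .4811 .1596 .122 1.351
```

```text
t 10.05 pos [0.4804 0.1641 0.1827] a 0.2138678766093494 1.3552610491057255 F [ 0.071   1.2666 -2.3555] T [-0.0158 -0.0129 -0.0034] g 0.21951167563025983 q [-0.023   0.3639 -0.4417  1.9883  0.2022  0.8293 -0.7918]
d [-0.4535  0.167   6.0679] turn [-0.0004 -0.0048  0.0043]
```

Request:
apply_moves(
  increments=[
    [[-0.4,0.1,1.5,0,-0.005,0.004],[-0.4,0.1,3,0,-0.005,0.004],[-0.4,0.1,4.5,0,-0.005,0.004],[-0.4,0.1,6,0,-0.005,0.004],[-0.4,0.1,6,0,-0.005,0.004]],
  ],
)

```text
t: 10.47
ee_pos: [0.4785, 0.1594, 0.1206]
ee_rot: [-2.45, -1.964, 0.009]
ft_force: [0.8, -1.3, -3.4]
grip_width: 0.219
```

```bash
python3 go.py .4811 .1596 .122 1.351;python3 - <<'E'
from h import *
s=robot.grab_frame('side')[...,::-1];t=robot.grab_frame('top')[...,::-1]
cv2.imwrite('pics/s3.png',s);cv2.imwrite('pics/t3.png',t)
a=cv2.resize(t[225:315,170:250],None,fx=5,fy=5,interpolation=cv2.INTER_CUBIC)
b=cv2.resize(s[285:375,225:305],None,fx=5,fy=5,interpolation=cv2.INTER_CUBIC)
cv2.imwrite('pics/g3.png',np.hstack([a,b]))
E
```

```text
t 10.47 pos [0.4785 0.1594 0.1206] a 0.21749581740051305 1.351547183822204 F [ 0.7936 -1.3366 -3.4007] T [0.0471 0.0127 0.0126] g 0.21948375537900833 q [-0.0573  0.4577 -0.4012  2.0313  0.2676  0.7083 -0.8465]
d [ 0.072   0.2503 -0.1417] turn [-0.0049  0.003   0.0005]
```

View pics/g3.png

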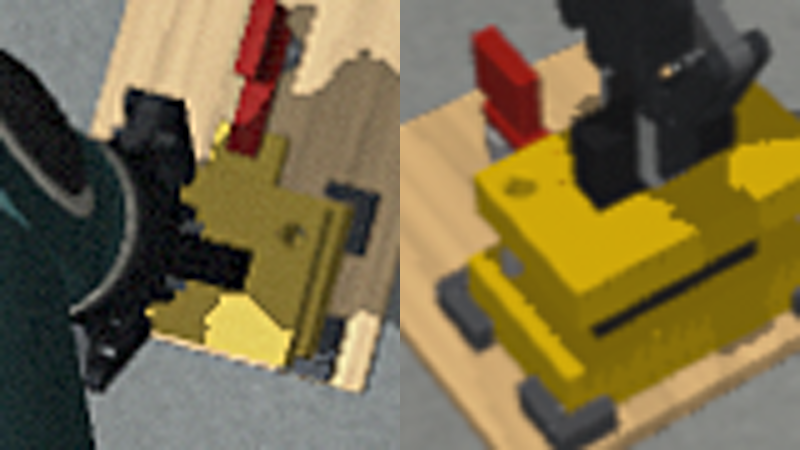

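The upper half hovers over the jig, holes towards the turnbutton. One hole shows in each view: top zoom (293,236), side zoom (519,186). I'll compare each with the same camera's dowel.

```bash
python3 - <<'E'
from h import *
zt=lambda x,y:((x+.5)/5-.5+170,(y+.5)/5-.5+225)
zs=lambda x,y:((x-400+.5)/5-.5+225,(y+.5)/5-.5+285)
z=.0914
# hole centroid refinement by darkness
def dark(f,c,r=4):
    g=cv2.cvtColor(cv2.imread(f),cv2.COLOR_BGR2GRAY).astype(float);x,y=map(round,c);w=g[y-r:y+r+1,x-r:x+r+1];w=np.clip(np.median(w)-8-w,0,None)
    Y,X=np.mgrid[y-r:y+r+1,x-r:x+r+1];return (X*w).sum()/w.sum(),(Y*w).sum()/w.sum()
s=robot.get_state();p=s['ee_pos'];Rm=R.from_rotvec(s['ee_rot']);a=np.arctan2(*Rm.as_matrix()[[1,0],0]);y=a-np.pi/2
ex=np.array([np.cos(y),np.sin(y)]);ey=np.array([-ex[1],ex[0]])
print('tilt',Rm.as_matrix()[:,2],y)
for n,f,c,sg,dw in(('top','pics/t3.png',zt(293,236),-1,(.4942,.1039)),('side','pics/s3.png',zs(519,186),1,(.5115,.202))):
    for q in(c,dark(f,c)):
        P=plane(n,q,z)[:2];pr=p[:2]+.022*ex+sg*.047*ey
        print(n,q,P,'hole-dowel',P-np.array(dw),'in ex,ey',(P-np.array(dw))@np.c_[ex,ey],'vs kin',(P-pr)@np.c_[ex,ey])
E
```

```text
tilt [-0.0014 -0.0004 -1.    ] -0.21930530161645145
top (228.2, 271.8) [0.4885 0.1056] hole-dowel [-0.0057  0.0017] in ex,ey [-0.0059  0.0005] vs kin [-0.002  -0.0045]
top (np.float64(227.71830985915494), np.float64(271.43460764587525)) [0.4893 0.1068] hole-dowel [-0.0049  0.0029] in ex,ey [-0.0054  0.0018] vs kin [-0.0015 -0.0031]
side (248.4, 321.8) [0.5078 0.1995] hole-dowel [-0.0037 -0.0025] in ex,ey [-0.0031 -0.0033] vs kin [-0.0036 -0.0027]
side (np.float64(248.12919896640827), np.float64(322.36046511627904)) [0.5071 0.2008] hole-dowel [-0.0044 -0.0012] in ex,ey [-0.0041 -0.0021] vs kin [-0.0046 -0.0015]
```

Request:
apply_moves(
  increments=[
    [[0.08,0.35,0,0,0,0],[0.08,0.35,0,0,0,0],[0.08,0.35,0.4,0,0,0],[0.08,0.35,0.8,0,0,0],[0.08,0.35,0.8,0,0,0]],
  ],
)

```text
t: 10.98
ee_pos: [0.4833, 0.1599, 0.1143]
ee_rot: [-2.451, -1.964, 0.004]
ft_force: [0.2, -0.3, -3.3]
grip_width: 0.224
```

```bash
python3 go.py .4821 .1594 .1 1.351
```

```text
t 10.98 pos [0.4833 0.1599 0.1143] a 0.21774247238787003 1.3512952805880918 F [ 0.2401 -0.3044 -3.3486] T [-0.0143  0.0171 -0.0458] g 0.22443170991345066 q [-0.0613  0.4729 -0.3949  2.0257  0.2764  0.6962 -0.8508]
d [-0.0746 -0.1078  1.43  ] turn [-0.0022  0.0013  0.0003]
```

Request:
apply_moves(
  increments=[
    [[-0.07,-0.1,0,0,0,0],[-0.07,-0.1,0.2,0,0,0],[-0.07,-0.1,0.4,0,0,0],[-0.07,-0.1,0.7,0,0,0],[-0.07,-0.1,0.9,0,0,0]],
  ],
)

```text
t: 11.4
ee_pos: [0.4822, 0.1594, 0.105]
ee_rot: [-2.451, -1.964, 0.004]
ft_force: [0.2, 0.4, -1.9]
grip_width: 0.222
```

```bash
python3 go.py .4821 .1594 .1 1.351
```

```text
t 11.4 pos [0.4822 0.1594 0.105 ] a 0.21766718684349945 1.351372422444753 F [ 0.1767  0.389  -1.9446] T [ 0.1659 -0.1524 -0.0369] g 0.22204114923918247 q [-0.0672  0.4865 -0.3879  2.0331  0.2861  0.676  -0.8594]
d [-0.0053 -0.0028  0.4983] turn [-0.0023  0.0013  0.0004]
```

Request:
apply_moves(
  increments=[
    [[0,0,0.1,0,0,0],[0,0,0.2,0,0,0],[0,0,0.3,0,0,0],[0,0,0.3,0,0,0]],
  ],
)

```text
t: 11.73
ee_pos: [0.4829, 0.1601, 0.1022]
ee_rot: [-2.45, -1.965, 0.001]
ft_force: [2.0, 2.5, -2.3]
grip_width: 0.223
```

```bash
python3 go.py .4821 .1594 .1 1.351
```

```text
t 11.73 pos [0.4829 0.1601 0.1022] a 0.2173971166207378 1.3516493103213392 F [ 2.0166  2.5368 -2.3491] T [ 0.3944 -0.5724  0.0075] g 0.22337694126493976 q [-0.0696  0.4915 -0.3857  2.0335  0.2895  0.6688 -0.8622]
d [-0.0827 -0.0666  0.2243] turn [-0.0008 -0.0002  0.0006]
```

Request:
apply_moves(
  increments=[
    [[0.1,0.06,0,0,0,0],[0.1,0.06,0.1,0,0,0],[0.1,0.06,0.2,0,0,0],[0.1,0.06,0.3,0,0,0],[0.1,0.06,0.3,0,0,0]],
  ],
)

```text
t: 12.15
ee_pos: [0.4833, 0.1606, 0.0988]
ee_rot: [-2.451, -1.964, 0.002]
ft_force: [0.7, 0.4, -2.8]
grip_width: 0.22
```

```bash
python3 go.py .4821 .1594 .091 1.351
```

```text
t 12.15 pos [0.4833 0.1606 0.0988] a 0.2176095985039646 1.3514315874485974 F [ 0.6838  0.3513 -2.7655] T [ 0.086   0.0124 -0.0156] g 0.2202957904952009 q [-0.0732  0.4983 -0.3827  2.033   0.2929  0.6639 -0.866 ]
d [-0.1425 -0.0926  0.7829] turn [-0.0017  0.0005  0.0004]
```

The forces have dropped to almost nothing with the dowels about 8 mm into the holes. Now I'll press against the seal.

Request:
apply_moves(
  increments=[
    [[0,0,0.15,0,0,0],[0,0,0.3,0,0,0],[0,0,0.45,0,0,0],[0,0,0.6,0,0,0],[0,0,0.7,0,0,0]],
  ],
)

```text
t: 12.57
ee_pos: [0.4834, 0.1606, 0.0925]
ee_rot: [-2.451, -1.965, 0.002]
ft_force: [-2.5, -1.7, 8.0]
grip_width: 0.221
```

```bash
python3 go.py .4833 .1606 .091 1.351
```

```text
t 12.57 pos [0.4834 0.1606 0.0925] a 0.21754865281773872 1.3514939601748812 F [-2.5083 -1.6538  8.0368] T [-0.1943  0.6618  0.0198] g 0.2214044309502294 q [-0.0785  0.5089 -0.3771  2.0356  0.3004  0.6512 -0.8726]
d [-0.004  -0.0053  0.1469] turn [-0.0013  0.001   0.0005]
```

Request:
apply_moves(
  increments=[
    [[-0.03,-0.03,0.1,0,0,0],[-0.03,-0.03,0.2,0,0,0],[-0.03,-0.03,0.25,0,0,0],[-0.03,-0.03,0.25,0,0,0]],
  ],
)

```text
t: 12.9
ee_pos: [0.4833, 0.1606, 0.0913]
ee_rot: [2.451, 1.965, -0.002]
ft_force: [-3.7, -1.5, 12.3]
grip_width: 0.222
```

```bash
python3 go.py .4833 .1606 .091 1.351
```

```text
t 12.9 pos [0.4833 0.1606 0.0913] a 0.2175160098613047 1.3515273491033015 F [-3.6958 -1.4794 12.2949] T [-0.2669  0.808   0.0122] g 0.2220078464439461 q [-0.0801  0.5104 -0.3755  2.0367  0.3026  0.6479 -0.8749]
d [-0.0004 -0.0004  0.028 ] turn [-0.0004  0.0012  0.0005]
```

Request:
apply_moves(
  increments=[
    [[-0.02,-0.06,0.15,0,0,0],[-0.02,-0.06,0.3,0,0,0],[-0.02,-0.06,0.4,0,0,0],[-0.02,-0.06,0.4,0,0,0]],
  ],
)

```text
t: 13.23
ee_pos: [0.4833, 0.1606, 0.0911]
ee_rot: [2.449, 1.963, -0.002]
ft_force: [-10.1, -6.3, 38.1]
grip_width: 0.224
```

```bash
python3 go.py .4833 .1606 .091 1.351
```

```text
t 13.23 pos [0.4833 0.1606 0.0911] a 0.21790477753839294 1.3511283180722848 F [-10.0882  -6.3043  38.131 ] T [-0.8398  2.5281 -0.0258] g 0.22440029087492325 q [-0.0831  0.5099 -0.3734  2.0377  0.3056  0.6467 -0.879 ]
d [0.0058 0.003  0.0083] turn [0.0018 0.0028 0.0001]
```

Hard stop reached: the halves are shut at TCP z 0.0911. I'll ease to a moderate holding push and check.

Request:
apply_moves(
  increments=[
    [[-0.04,-0.08,0.24,0,0,0],[-0.04,-0.08,0.24,0,0,0],[-0.04,-0.08,0.24,0,0,0],[-0.04,-0.08,0.24,0,0,0]],
  ],
)

```text
t: 13.57
ee_pos: [0.4832, 0.1606, 0.0912]
ee_rot: [2.448, 1.961, 0.001]
ft_force: [-5.6, -3.4, 21.7]
grip_width: 0.225
```

```bash
python3 go.py .4833 .1606 .091 1.351;python3 - <<'E'
from h import *
s=robot.grab_frame('side')[...,::-1];t=robot.grab_frame('top')[...,::-1]
a=cv2.resize(t[215:315,170:250],None,fx=5,fy=5,interpolation=cv2.INTER_CUBIC)
b=cv2.resize(s[285:385,225:305],None,fx=5,fy=5,interpolation=cv2.INTER_CUBIC)
cv2.imwrite('pics/g4.png',np.hstack([a,b]))
print(robot.get_state()['ee_pos'],robot.get_state()['ft_force'])
E
```

```text
t 13.57 pos [0.4832 0.1606 0.0912] a 0.21825542268035136 1.3507690151263103 F [-5.6006 -3.3583 21.7325] T [-0.1673  1.4772  0.0042] g 0.22512288734784766 q [-0.085   0.5088 -0.3719  2.0392  0.3071  0.6444 -0.8814]
d [0.0028 0.0074 0.0154] turn [ 0.004   0.0028 -0.0002]
[0.4832 0.1606 0.0911] [-4.8183 -2.4299 22.5927]
```

View pics/g4.png

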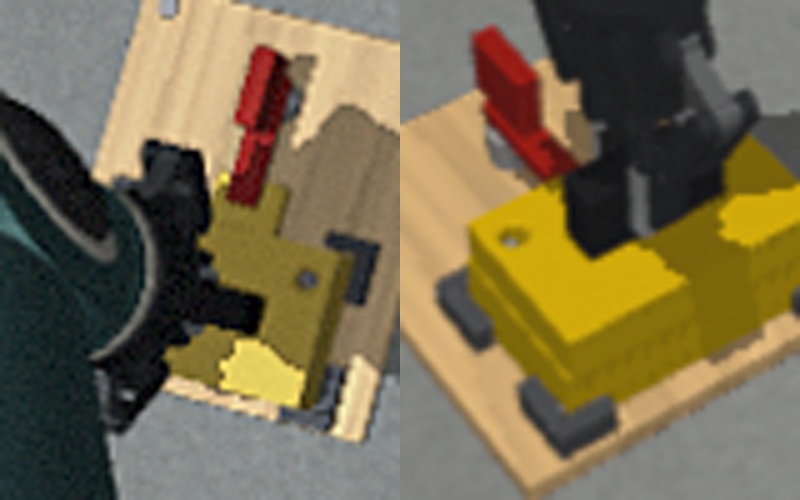

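The picture shows the halves meeting with no gap on the visible side. Dowels show in both holes (top zoom 308,279; side zoom 515,237), and the turnbutton is over the lug. The push is steady at about 22 N, so I'm handing in.

```bash
python3 -c "
from station import robot
print(robot.sign_off())"
```

```text
the job is handed in; nothing more can be done
None
```

The job is done and handed in at about 13.7 s, with the gripper still holding the upper half pressed shut.

- **Turnbutton:** I turned it clockwise by its fin until it hit the stop, where the torque rose to 0.84 Nm. The later pictures show the bar over the lug.
- **Upper half:** I took it by its rail and lowered it the right way round onto the dowels. It needed one sideways correction of about 1 mm. I pressed until it stopped hard at a tool height of 91.1 mm, where 91.2 mm was expected. The wrist force briefly reached 38 N there.
- **Last checks:** Before handing in, the upward force was steady at about 22 N, more than the seal's 13 N at closure. The last picture shows no gap on the visible side and a dowel in each hole.
- **Disagreements:** The two cameras differed by about 4–7 mm at the jig, so I used the pivot position felt through the grip as the reference. A small sideways force of about 5 N remained in the hold.
- **Not checked:** I touched none of the other gear, but took no separate final picture of it.

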